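Seat the sample cell and set its screw cap to the vent position

ROBOT

A 6-joint arm with a two-finger parallel gripper is mounted at the origin on a cart in front of the work surface, level with it; the furniture and walls round the work are solid. World frame = base frame: x ahead of the robot, y to its left, z up, the work surface at z = 0. Lengths are in m, angles in rad, forces in N, time in s.
With the tool pointing down it reaches from about 0.275 to 0.775 m from the base axis. Payload 14.6 kg.
Tool frame: the origin (TCP) lies between the finger pads, 19 mm behind the fingertips; this is the grasp point; z points along the fingers, y is the line along which they close (so a half turn about z gives the same grasp; the last joint's range is limited). The gripper opens to 85 mm and grips with 20 to 120 N. Pads are 22 mm wide; open, the fingers measure 114 mm over their backs; the gripper's body (76 mm by 85 mm) begins 54 mm behind the grasp point. The pads swing forward as they close: fully open they stand 13 mm farther back than shut.
Start: joints at [1.176, 0.263, -0.048, 1.259, 0, 1.415], TCP at [0.125, 0.51, 0.25] pointing down, gripper open.
Joint ranges: [-2.65, 2.65], [-0.89, 1.7], [-1.18, 1.37], [-2.13, 2.11], [-1.35, 1.29], [-3.14, 3.14]. Speed limits (rad/s): [1.89, 1.89, 2.57, 2.79, 3.14, 3.14].

INTERFACE

Orientations are given as a unit quaternion [x, y, z, w].
In Python, from rig import sensors, eyes, manip gives the robot as it stands. The module is installed in compiled form; this text tells all that it offers.
- The arm moves only by the shell command python3 -m inch 'ROWS'. ROWS is JSON, a list of rows, each an object with "claw": the finger opening in mm, from 0 to 85.4; "slide": the shift along the world's x, y, z in mm, a list of three; "rotation": the turn, a rotation vector about the world's x, y, z in rad, a list of three. A call has 1 to 8 rows; each row is the pose to reach, as a shift and turn from the pose commanded when the call began; what a row does not reach only later rows make up. A row lasts 1/8 s, in which the tool goes at most 62.5 mm and 10.7 degrees, less where a joint would pass 70% of its speed; a pose out of reach is approached as far as the arm can. A call with a gripper value outside its range is refused whole. The fingers move at their own pace and stop on an object; the grip force is fixed at half the most. Time passes only in rows, so rows that repeat a pose let the fingers close. It gives the time, the measured TCP pose, the force, the opening and the grip force at its end, in the units of the state.
- sensors.get_obs(): the state, without advancing time (a new reading comes with each control period).
- eyes.get_image(name): name is "scene" or "top"; returns a dict with "pixels" (400x640x3 uint8, red, green, blue), "range_z" (400x640 float32, m along the optical axis (not along the pixel's ray), 0 where there is no reading), "fx", "fy", "cx", "cy" (pixels), "dist_coeffs" ([k1, k2, p1, p2, k3] as OpenCV has them; the pictures are not rectified), "R" (3x3) and "t" (3): a world point X has camera coordinates R X + t. Camera axes: x right, y down, z forward; pixel columns grow to the right and rows downward; lengths in m; the calibration is good to about 2 mm. A picture is of the moment at which its call begins.
- manip.hand_in(): hands the job in; it is judged then, once.
The state is a dict: "t": time; "qpos": joint angles; "joint_velocities": joint speeds; "joint_torque": joint torques, N m; "tool_pos": TCP position; "ee_rot": TCP orientation; "force": force on the tool from outside, world axes, zero at the start; "ft_torque": the same for the moment, N m; "finger_gap": opening from 0.0 (shut) to 1.0 (fully open); "grip_force": force on a finger pad.
Only numpy, scipy, OpenCV 4.12 (cv2) and the standard library are available. Lean on these libraries where they do the work, as an engineer would, in place of code of your own. Each camera call takes 0.05 s, during which the arm holds its last target. There are 200 camera calls.

TASK

Stand the square metal sample cell upright, fully home in the square pocket on top of the raised post, then screw its knurled cap on clockwise until it bottoms out, and from there back it off a quarter turn so that the cell can vent. Finish while still gripping the cap in that position, with the cell standing in the pocket; do not let go. Leave the other things on the table where they are.

Things in the scene. Friction and masses are not known exactly. Their poses are not given: they have to be found in the camera images.
- cell: Loose sample cell: plain aluminium square body 44 x 44 mm, 56 mm high, with a round dark knurled cap on its neck; about 0.38 kg. Origin at the centre of its underside, z up, x and y square to its flat sides (all alike). It starts standing on the table. With the cap home its top is 82 mm above the origin. The flat sides can be gripped from above, fingers straddling the cap.
- cap: The cell's knurled cap, steel, round, 38 mm diameter, 22 mm high, a small raised rib on its top pointing along its x. Origin at the centre of its underside, 60 mm above the cell's origin when home (4 mm gap above the body's top is normal). It is already started on the thread and cannot come off.
- cap_mid (a point): Centre of the cap, at half its height (11 mm below its top, 71 mm above the cell's origin when the cap is home).
- cap_turn (a joint): Turn of the cap relative to the cell, rad: 0 = bottomed out (a hard stop), growing as it is unscrewed, counter-clockwise seen from above, up to a stop at 4. Starts between 2.0 and 3.2. Right-hand thread, 4 mm lift per full turn; friction about 0.06 N m; it stays where it is left.
- nest: Fixed holder: base plate 70 x 70 x 10 mm, post 30 mm thick, on top a dark square pocket 48 mm wide inside, floor 60 mm above the table, straight walls 14 mm high, 5 mm thick, then outward-flared lips (rim 81 mm above the table, 64 mm over all). Origin at the centre of its underside, x and y square to the pocket's walls. It stops the cell from turning.
- nest_floor (a point): Centre of the pocket's floor, 60 mm above the table; the cell's origin is here when it is fully home.
- powder_pot: Bystander: round white screw-lid pot, 42 mm across, 45 mm high, beside the large white metal chamber on the left of the work (the chamber reaches from x 0.34 to 0.65, y -0.06 to 0.25, 230 mm high; go over or round it). A shelf spans the rear of the table 0.70 m up, from x 0.52 on. Origin at its underside.
- vial_a: Bystander: small round brown vial with white cap, 25 mm across, 52 mm high. Origin at its underside.
- vial_b: Bystander: a second, equal brown vial. Origin at its underside.
- adapter: Bystander: small metal T-shaped connector lying flat, 35x42x14 mm. Origin at its underside.
- lens_post: Bystander: lens in a ring mount on a post, 100 mm high. Origin at its underside.
- mirror_mount: Bystander: square black mirror mount on a post, 98 mm high. Origin at its underside.
- mouse: Bystander: black computer mouse, 110x62x38 mm. Origin at its underside.
Things that resemble listed ones, but are neither listed nor needed, are in the scene too. Leave any yellow look-alike of the cell alone.

How it is judged:
By the outcome, as a careful person would: the job done as asked, in the order asked, and still so for the second after the job is handed in, while the arm keeps its last pose, push and grip.
It also fails if it takes over 67 s, if anything falls off the work surface, if the arm or the gripper's body presses on something with over 40 N, if the wrist force passes 120 N, or if a joint passes its speed limit or range.

## Working session

There is one attempt and no reset: what is moved stays moved. The work goes in short steps, Python scripts to look and compute and a shell command to move; the robot and the scene stay as the last step left them, time stands still between calls to the robot, and variables do not carry over. Pictures are saved under pics/ and viewed, at most 10 in all, crops included, and the job is handed in when it is done.

```bash
mkdir -p pics; cat > h.py <<'E'
import numpy as np, cv2
from rig import sensors, eyes, manip
def grab(n,f=None):
    im=eyes.get_image(n)
    if f: cv2.imwrite('pics/'+f,im['pixels'][:,:,::-1])
    return im
def K(im): return np.array([[im['fx'],0,im['cx']],[0,im['fy'],im['cy']],[0,0,1.]])
def ray(im,uv,z):
    p=cv2.undistortPoints(np.array(uv,float).reshape(-1,1,2),K(im),np.array(im['dist_coeffs'],float)).reshape(-1,2)
    R=np.array(im['R']);t=np.array(im['t']);c=-R.T@t
    d=np.c_[p,np.ones(len(p))]@R
    return c+d*((z-c[2])/d[:,2])[:,None]
def cloud(im):
    v,u=np.mgrid[:400,:640];uv=np.c_[u.ravel(),v.ravel()].astype(float)
    p=cv2.undistortPoints(uv.reshape(-1,1,2),K(im),np.array(im['dist_coeffs'],float)).reshape(-1,2)
    z=im['range_z'].ravel()
    X=(np.c_[p*z[:,None],z]-np.array(im['t']))@np.array(im['R'])
    X[z==0]=np.nan
    return X.reshape(400,640,3)
E
python3 - <<'E'
from h import *
for n in('top','scene'):
    im=grab(n,n+'0.png'); print(n,-np.array(im['R']).T@im['t'],im['fx'],(im['range_z']>0).mean())
s=sensors.get_obs();print(s)
E
```

```text
top [ 0.37123359 -0.34103997  0.91056366] 391.60070262876775 0.9958671875
scene [-0.10154643  0.11162641  0.57015509] 462.8531275290844 0.95797265625
{'t': 0.1, 'qpos': array([ 1.17571641e+00,  2.63496073e-01, -4.88547061e-02,  1.25939161e+00,
        3.08368706e-05,  1.41548092e+00]), 'joint_velocities': array([-1.02969049e-03, -2.37573175e-03,  2.24664604e-03,  4.34845321e-04,
        1.35708644e-05,  3.86354088e-04]), 'joint_torque': array([ 3.17048107e-03, -6.38577890e+01,  3.85061896e+01,  1.01413022e-02,
       -1.56641222e-04, -2.15115307e-05]), 'tool_pos': array([0.12459491, 0.50977986, 0.24956918]), 'ee_rot': array([ 1.19595300e-01,  9.92822613e-01, -4.51043993e-04, -1.43378986e-04]), 'force': array([0.37800574, 0.26709845, 0.10101984]), 'ft_torque': array([-0.02989275,  0.00235544,  0.01328606]), 'grip_force': 0.0, 'finger_gap': 0.9958024152547233}
```

View pics/top0.png

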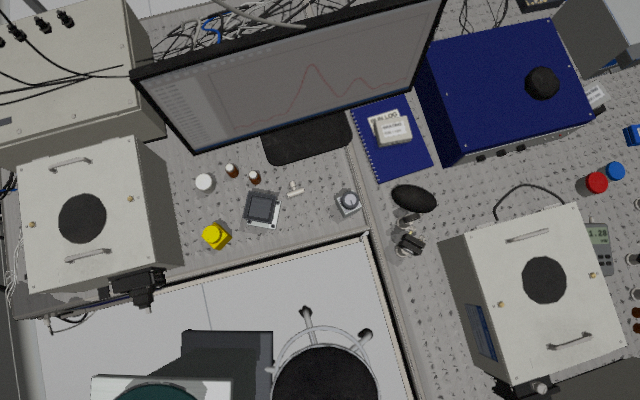

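View pics/scene0.png

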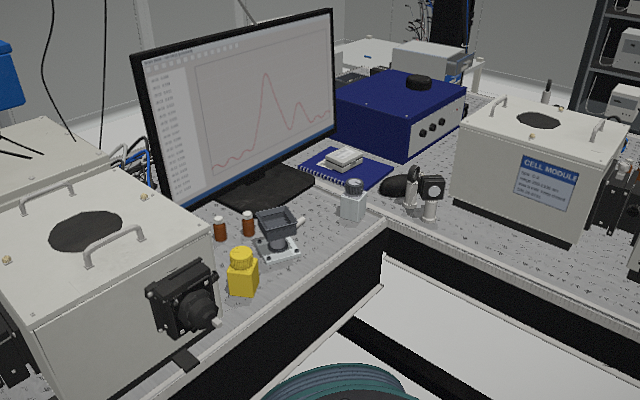

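The top view shows the nest at about (262,208), the metal cell at (347,202), the yellow decoy at (215,236) and the vials at (232,171) and (254,178). In the scene view the cell is at (353,200) and the nest at (277,235).

```bash
python3 - <<'E'
from h import *
im=grab('top');X=cloud(im);px=im['pixels']
for n,(u,v) in dict(potw=(204,182),va=(232,171),vb=(254,178),yel=(215,236),adapter=(295,189),lens=(405,225),mm=(408,245),mouse=(413,198),notebook=(390,128),monbase=(300,140),montop=(145,75),montop2=(440,5)).items(): print(n,X[v,u].round(3))
def rect(name,u0,u1,v0,v1,zlo,zhi):
    S=X[v0:v1,u0:u1];m=(S[...,2]>zlo)&(S[...,2]<zhi)
    P=S[m][:,:2].astype(np.float32); r=cv2.minAreaRect(P*1000); print(name,zlo,len(P),P.mean(0).round(4),r)
rect('nestrim',235,290,182,235,.072,.090)
rect('nestfloor',235,290,182,235,.05,.066)
rect('nestbase',235,290,182,235,.005,.02)
rect('captop',325,370,180,225,.075,.10)
rect('body',325,370,180,225,.045,.066)
big=np.hstack([cv2.resize(px[175:240,235:290],None,fx=7,fy=7,interpolation=2),cv2.resize(px[175:240,322:377],None,fx=7,fy=7,interpolation=2)])
cv2.imwrite('pics/crop1.png',big[:,:,::-1])
E
```

```text
potw [ 0.588 -0.089  0.044]
va [ 0.617 -0.151  0.036]
vb [ 0.598 -0.204  0.045]
yel [ 0.461 -0.131  0.081]
adapter [ 0.58  -0.297  0.011]
lens [ 0.491 -0.545  0.048]
mm [ 0.442 -0.537  0.098]
mouse [ 0.555 -0.568  0.036]
notebook [ 0.723 -0.521  0.041]
monbase [ 0.703 -0.307  0.01 ]
montop [ 0.675 -0.081  0.373]
montop2 [ 0.829 -0.556  0.34 ]
nestrim 0.072 373 [ 0.5273 -0.2218] ((526.147705078125, -223.13999938964844), (63.562103271484375, 63.664222717285156), 79.19686889648438)
nestfloor 0.05 460 [ 0.5271 -0.2221] ((524.7813110351562, -223.6165313720703), (56.972442626953125, 56.426918029785156), 80.16911315917969)
nestbase 0.005 298 [ 0.5163 -0.2367] ((544.1536254882812, -234.20924377441406), (94.3055419921875, 114.08458709716797), 85.61038208007812)
captop 0.075 242 [ 0.5413 -0.4192] ((541.2876586914062, -418.3408203125), (36.50645446777344, 37.53035354614258), 89.85486602783203)
body 0.045 148 [ 0.533  -0.4158] ((541.8715209960938, -419.333740234375), (44.173973083496094, 44.26161193847656), 27.458385467529297)
```

View pics/crop1.png

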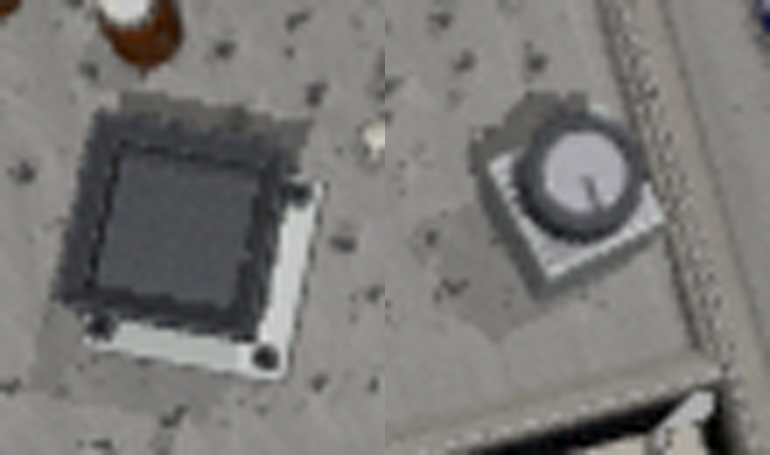

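The cell is at about (0.5415, -0.419) with yaw 27.5°, and the nest at about (0.526, -0.223) with yaw 79.5° (mod 90). I'll go up and over the chamber while turning the tool to the cell's yaw.

```bash
python3 -m inch '[{"claw":85,"slide":[0,-10,60],"rotation":[0,0,0]},{"claw":85,"slide":[20,-40,110],"rotation":[0,0,-0.15]},{"claw":85,"slide":[60,-80,140],"rotation":[0,0,-0.3]},{"claw":85,"slide":[100,-130,150],"rotation":[0,0,-0.45]},{"claw":85,"slide":[140,-180,150],"rotation":[0,0,-0.6]},{"claw":85,"slide":[180,-230,150],"rotation":[0,0,-0.75]},{"claw":85,"slide":[220,-280,150],"rotation":[0,0,-0.85]},{"claw":85,"slide":[250,-330,150],"rotation":[0,0,-0.85]}]'; python3 - <<'E'
from h import *
im=grab('top');X=cloud(im)
for u in range(368,384,3): print(u,X[215,u].round(3))
print(sensors.get_obs()['qpos'].round(2))
E
```

```text
t: 1.15
tool_pos: [0.3735, 0.1816, 0.3998]
ee_rot: [0.519, 0.855, -0.0, -0.0]
force: [1.1, 1.7, 0.6]
finger_gap: 0.995
grip_force: 0.0
368 [ 0.521 -0.469  0.   ]
371 [ 0.52  -0.476  0.004]
374 [ 0.521 -0.483  0.   ]
377 [ 0.521 -0.491 -0.002]
380 [ 0.521 -0.498 -0.   ]
383 [ 0.521 -0.505 -0.003]
[ 0.24  0.07  0.11  1.61 -0.    1.34]
```

```bash
python3 -m inch '[{"claw":85,"slide":[20,-58,0],"rotation":[0,0,0]},{"claw":85,"slide":[40,-115,0],"rotation":[0,0,0]},{"claw":85,"slide":[50,-175,0],"rotation":[0,0,0]},{"claw":85,"slide":[60,-235,0],"rotation":[0,0,0]},{"claw":85,"slide":[70,-295,0],"rotation":[0,0,0]},{"claw":85,"slide":[80,-355,-10],"rotation":[0,0,0]},{"claw":85,"slide":[90,-415,-20],"rotation":[0,0,0]},{"claw":85,"slide":[105,-470,-40],"rotation":[0,0,0]}]'; python3 -m inch '[{"claw":85,"slide":[20,-50,-30],"rotation":[0,0,0]},{"claw":85,"slide":[40,-100,-60],"rotation":[0,0,0]},{"claw":85,"slide":[62,-129,-100],"rotation":[0,0,0]},{"claw":85,"slide":[62,-129,-150],"rotation":[0,0,0]},{"claw":85,"slide":[62,-129,-200],"rotation":[0,0,0]},{"claw":85,"slide":[62,-129,-210],"rotation":[0,0,0]},{"claw":85,"slide":[62,-129,-210],"rotation":[0,0,0]}]'; python3 - <<'E'
from h import *
grab('scene','s1.png');grab('top','t1.png')
s=sensors.get_obs();print(s['tool_pos'],s['ee_rot'],s['qpos'].round(2))
E
```

```text
t: 2.2
tool_pos: [0.4776, -0.2889, 0.3599]
ee_rot: [0.519, 0.855, -0.0, 0.0]
force: [1.8, 0.6, -0.1]
finger_gap: 0.995
grip_force: 0.0
t: 3.08
tool_pos: [0.5398, -0.4157, 0.1509]
ee_rot: [0.518, 0.855, -0.0, 0.0]
force: [0.4, 0.1, 0.2]
finger_gap: 0.994
grip_force: 0.0
[ 0.54031006 -0.41621759  0.15223562] [ 5.18285561e-01  8.55206318e-01 -3.49545086e-04  1.45251317e-03] [-0.78  0.57  0.19  1.19 -0.    0.31]
```

View pics/s1.png

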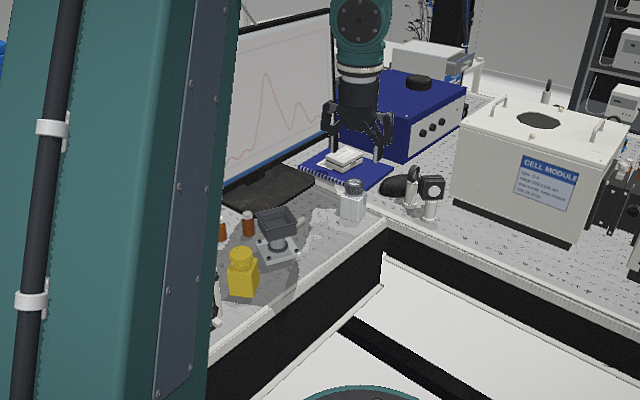

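The gripper hovers at (360,120), straight above the cell at (353,200), with clear surroundings. Now I'll descend and grip.

```bash
python3 -m inch '[{"claw":85,"slide":[0,0,-40],"rotation":[0,0,0]},{"claw":85,"slide":[0,0,-70],"rotation":[0,0,0]},{"claw":85,"slide":[0,0,-95],"rotation":[0,0,0]},{"claw":85,"slide":[0,0,-106],"rotation":[0,0,0]},{"claw":85,"slide":[0,0,-106],"rotation":[0,0,0]},{"claw":60,"slide":[0,0,-106],"rotation":[0,0,0]},{"claw":40,"slide":[0,0,-106],"rotation":[0,0,0]},{"claw":30,"slide":[0,0,-106],"rotation":[0,0,0]}]'; python3 -m inch '[{"claw":30,"slide":[0,0,0],"rotation":[0,0,0]},{"claw":30,"slide":[0,0,0],"rotation":[0,0,0]},{"claw":30,"slide":[0,0,0],"rotation":[0,0,0]}]'
```

```text
t: 4.18
tool_pos: [0.5398, -0.416, 0.0451]
ee_rot: [0.518, 0.855, -0.0, 0.001]
force: [-2.3, 0.8, 7.1]
finger_gap: 0.505
grip_force: 62.4
t: 4.55
tool_pos: [0.5398, -0.416, 0.045]
ee_rot: [0.518, 0.855, -0.0, 0.001]
force: [-1.1, 1.0, 7.2]
finger_gap: 0.509
grip_force: 62.4
```

```bash
python3 -m inch '[{"claw":30,"slide":[0,0,20],"rotation":[0,0,0]},{"claw":30,"slide":[0,0,60],"rotation":[0,0,0]},{"claw":30,"slide":[0,0,100],"rotation":[0,0,0]},{"claw":30,"slide":[0,0,130],"rotation":[0,0,0]},{"claw":30,"slide":[-5,40,130],"rotation":[0,0,0.15]},{"claw":30,"slide":[-8,80,130],"rotation":[0,0,0.3]},{"claw":30,"slide":[-11,120,130],"rotation":[0,0,0.45]},{"claw":30,"slide":[-14,160,130],"rotation":[0,0,0.6]}]'; python3 -m inch '[{"claw":30,"slide":[-3,33,0],"rotation":[0,0,0.15]},{"claw":30,"slide":[-3,33,0],"rotation":[0,0,0.307]},{"claw":30,"slide":[-3,33,0],"rotation":[0,0,0.307]},{"claw":30,"slide":[-3,33,0],"rotation":[0,0,0.307]}]'; python3 - <<'E'
from h import *
grab('scene','s2.png');im=grab('top','t2.png')
s=sensors.get_obs();print(s['tool_pos'],s['ee_rot'],s['qpos'].round(2),s['force'])
a=cv2.imread('pics/s2.png')[120:300,200:400];b=cv2.imread('pics/t2.png')[130:310,180:380]
cv2.imwrite('pics/c2.png',cv2.resize(np.hstack([a,b]),None,fx=2,fy=2,interpolation=2))
E
```

```text
t: 5.55
tool_pos: [0.5252, -0.2542, 0.174]
ee_rot: [0.24, 0.971, 0.0, -0.0]
force: [0.5, 0.2, -2.9]
finger_gap: 0.506
grip_force: 62.0
t: 6.05
tool_pos: [0.5225, -0.2229, 0.1739]
ee_rot: [0.093, 0.996, 0.0, -0.0]
force: [0.9, -0.7, -4.0]
finger_gap: 0.504
grip_force: 62.1
[ 0.52252943 -0.22295851  0.17387476] [ 9.26701113e-02  9.95696864e-01  2.57028379e-05 -7.60287773e-05] [-0.55  0.37 -0.1   1.1  -0.   -0.36] [-0.16177576 -0.40368549 -5.06068339]
```

View pics/c2.png

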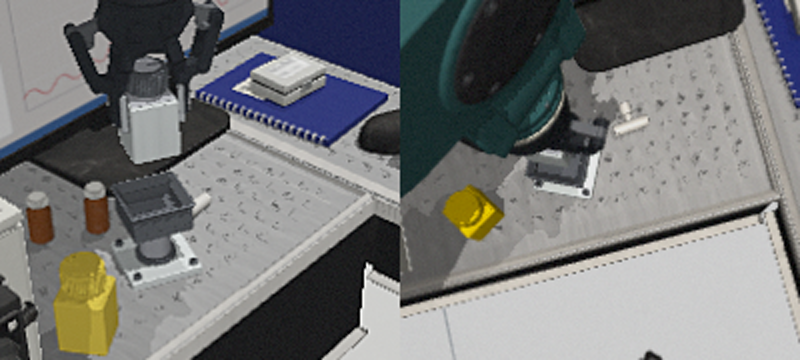

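The cell is held upright above the nest (crop: cell (150,125), nest (152,205)). I'll check the alignment from the scene depth data.

```bash
python3 - <<'E'
from h import *
im=grab('scene');X=cloud(im)
S=X[140:280,245:305].reshape(-1,3);hsv=cv2.cvtColor(im['pixels'],cv2.COLOR_RGB2HSV)[140:280,245:305].reshape(-1,3)
m=(S[:,2]>.074)&(S[:,2]<.09)&(np.hypot(S[:,0]-.526,S[:,1]+.223)<.05)
print('rim',m.sum(),cv2.minAreaRect((S[m][:,:2]*1000).astype(np.float32)))
a=np.deg2rad(79.4);e=np.array([np.cos(a),np.sin(a)]);f=np.array([np.sin(a),-np.cos(a)])
m=(S[:,2]>.125)&(S[:,2]<.15)&(np.hypot(S[:,0]-.526,S[:,1]+.223)<.06)
P=S[m][:,:2]-[.526,-.223];print(m.sum(),S[m][:,2].min())
for n,d in(('e',e),('f',f)):
    q=P@d*1000;print(n,np.percentile(q,[0,2,10,50,90,98,100]).round(1),np.histogram(q,np.arange(-34,36,2))[0])
T=np.array([.5225,-.2230])-[.526,-.223];print('tcp e,f',T@e*1000,T@f*1000)
C=S[(S[:,2]>.1)&(np.hypot(S[:,0]-.526,S[:,1]+.223)<.06)];print(np.percentile(C[:,2],[0,1,5]))
E
```

```text
rim 351 ((524.7725830078125, -223.36447143554688), (64.12538146972656, 66.06612396240234), 80.02479553222656)
274 0.12959745076813237
e [-22.5 -21.  -16.9   5.1  21.6  22.   22.5] [ 0  0  0  0  0  1  9 11  9 10 10 11  8 10 10 12 13 10  9 10 10 10 11  8
 13 11 11 50  7  0  0  0  0  0]
f [-24.8 -23.6 -22.8 -21.   -5.7  12.4  21.7] [  0   0   0   0   2  59 135  30   4   7   1   2   4   2   2   5   1   5
   2   1   2   3   1   2   1   1   1   1   0   0   0   0   0   0]
tcp e,f -0.6438297271445308 -3.440273722023498
[0.12959745 0.13258894 0.13976754]
```

Aligned within about 1 mm, with the cell bottom at about 0.129. I'll lower it.

```bash
python3 -m inch '[{"claw":30,"slide":[0,0,-30],"rotation":[0,0,0]},{"claw":30,"slide":[0,0,-45],"rotation":[0,0,0]},{"claw":30,"slide":[0,0,-53],"rotation":[0,0,0]},{"claw":30,"slide":[0,0,-58],"rotation":[0,0,0]},{"claw":30,"slide":[0,0,-58],"rotation":[0,0,0]}]';  python3 -m inch '[{"claw":30,"slide":[0,0,-4],"rotation":[0,0,0]},{"claw":30,"slide":[0,0,-8],"rotation":[0,0,0]},{"claw":30,"slide":[0,0,-11],"rotation":[0,0,0]},{"claw":30,"slide":[0,0,-11],"rotation":[0,0,0]}]'
```

```text
t: 6.82
tool_pos: [0.5224, -0.2226, 0.1162]
ee_rot: [0.091, 0.996, -0.0, -0.0]
force: [-3.1, -0.8, -5.0]
finger_gap: 0.503
grip_force: 63.5
t: 7.32
tool_pos: [0.5224, -0.2226, 0.1051]
ee_rot: [0.091, 0.996, -0.0, -0.0]
force: [-6.1, 1.9, 3.1]
finger_gap: 0.507
grip_force: 64.5
```

```bash
python3 -m inch '[{"claw":30,"slide":[0,0,-1],"rotation":[0,0,0]},{"claw":30,"slide":[0,0,-2],"rotation":[0,0,0]},{"claw":30,"slide":[0,0,-2],"rotation":[0,0,0]}]'
```

```text
t: 7.7
tool_pos: [0.5224, -0.2225, 0.105]
ee_rot: [0.091, 0.996, -0.0, 0.001]
force: [-14.6, 5.7, 33.9]
finger_gap: 0.506
grip_force: 68.3
```

The contact is hard (34 N with no further descent), so the cell is home. Next I'll release it, rise to cap height, centre over the cell and turn counter-clockwise for screwing room.

```bash
python3 -m inch '[{"claw":30,"slide":[0,0,2],"rotation":[0,0,0]},{"claw":60,"slide":[0,0,2],"rotation":[0,0,0]},{"claw":85,"slide":[0,0,2],"rotation":[0,0,0]},{"claw":85,"slide":[0,0,2],"rotation":[0,0,0]},{"claw":85,"slide":[0,0,2],"rotation":[0,0,0]},{"claw":85,"slide":[3.4,-0.6,20],"rotation":[0,0,0]},{"claw":85,"slide":[3.4,-0.6,38],"rotation":[0,0,0]},{"claw":85,"slide":[3.4,-0.6,38],"rotation":[0,0,0.17]}]'; python3 -m inch '[{"claw":85,"slide":[0,0,0],"rotation":[0,0,0.17]},{"claw":85,"slide":[0,0,0],"rotation":[0,0,0.34]},{"claw":85,"slide":[0,0,0],"rotation":[0,0,0.51]},{"claw":85,"slide":[0,0,0],"rotation":[0,0,0.68]},{"claw":85,"slide":[0,0,0],"rotation":[0,0,0.85]},{"claw":85,"slide":[0,0,0],"rotation":[0,0,1.02]},{"claw":85,"slide":[0,0,0],"rotation":[0,0,1.05]},{"claw":85,"slide":[0,0,0],"rotation":[0,0,1.05]}]'; python3 - <<'E'
from h import *
im=grab('scene','s3.png');X=cloud(im)
a=cv2.imread('pics/s3.png')[160:280,215:345]
cv2.imwrite('pics/c3.png',cv2.resize(a,None,fx=5,fy=5,interpolation=2))
s=sensors.get_obs();print(s['tool_pos'],s['ee_rot'],s['qpos'].round(2),s['force'],s['ft_torque'])
S=X[160:260,240:310].reshape(-1,3)
m=(S[:,2]>.11)&(S[:,2]<.119)&(np.hypot(S[:,0]-.526,S[:,1]+.223)<.035);print('bodytop',m.sum(),np.percentile(S[m][:,2],[5,50,95]))
E
```

```text
t: 8.7
tool_pos: [0.5266, -0.2235, 0.1422]
ee_rot: [0.005, 1.0, -0.001, 0.001]
force: [-0.6, 0.1, -0.1]
finger_gap: 0.993
grip_force: 0.0
t: 9.7
tool_pos: [0.526, -0.2232, 0.1409]
ee_rot: [-0.494, 0.869, 0.0, 0.0]
force: [0.2, -0.3, -0.5]
finger_gap: 0.997
grip_force: 0.0
[ 0.52598446 -0.22318957  0.14096186] [-4.94386612e-01  8.69242128e-01  3.37176533e-06  1.45511775e-05] [-0.54  0.39 -0.15  1.02  0.   -1.58] [ 0.98425648 -0.42224629  0.81462789] [ 0.00869099 -0.02931597  0.02739273]
bodytop 184 [0.11068392 0.11532516 0.11764692]
```

View pics/c3.png

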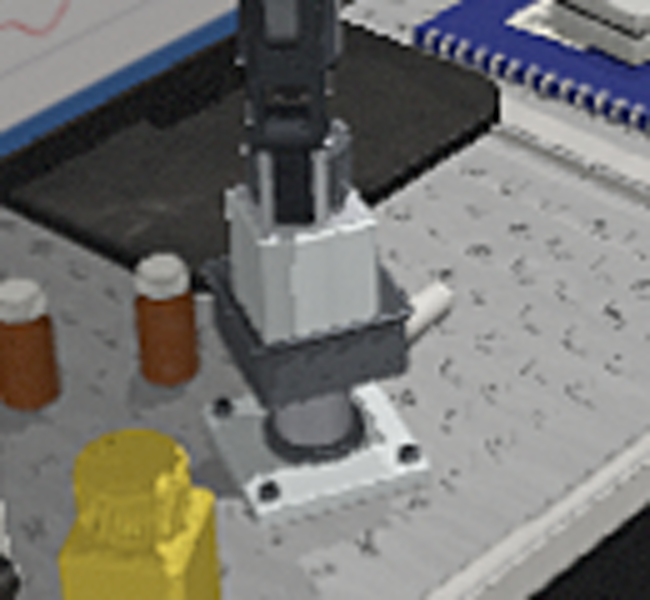

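The cell stands upright in the pocket (crop: body at (305,270), body top at about 0.116 m), with the fingers around the cap. I'll grip and screw clockwise.

```bash
python3 -m inch '[{"claw":60,"slide":[0,0,0],"rotation":[0,0,0]},{"claw":40,"slide":[0,0,0],"rotation":[0,0,0]},{"claw":20,"slide":[0,0,0],"rotation":[0,0,0]},{"claw":20,"slide":[0,0,0],"rotation":[0,0,0]},{"claw":20,"slide":[0,0,0],"rotation":[0,0,0]},{"claw":20,"slide":[0,0,0],"rotation":[0,0,0]}]'; python3 -m inch '[{"claw":20,"slide":[0,0,-0.1],"rotation":[0,0,-0.15]},{"claw":20,"slide":[0,0,-0.2],"rotation":[0,0,-0.3]},{"claw":20,"slide":[0,0,-0.3],"rotation":[0,0,-0.45]},{"claw":20,"slide":[0,0,-0.4],"rotation":[0,0,-0.6]},{"claw":20,"slide":[0,0,-0.5],"rotation":[0,0,-0.75]},{"claw":20,"slide":[0,0,-0.6],"rotation":[0,0,-0.9]},{"claw":20,"slide":[0,0,-0.7],"rotation":[0,0,-1.05]},{"claw":20,"slide":[0,0,-0.7],"rotation":[0,0,-1.05]}]'; python3 -c "
from h import *
s=sensors.get_obs();print(s['ft_torque'],s['ee_rot'],s['qpos'].round(3))"
```

```text
t: 10.5
tool_pos: [0.5262, -0.2233, 0.1412]
ee_rot: [-0.496, 0.869, -0.0, 0.0]
force: [0.5, 0.3, 4.9]
finger_gap: 0.422
grip_force: 59.7
t: 11.5
tool_pos: [0.5262, -0.2232, 0.1406]
ee_rot: [0.008, 1.0, -0.0, 0.0]
force: [1.0, -0.1, 5.5]
finger_gap: 0.419
grip_force: 59.6
[ 0.19452832 -0.10515487 -0.04627301] [ 7.54236116e-03  9.99971499e-01 -3.70709612e-05  3.34140573e-04] [-0.544  0.395 -0.154  1.021  0.    -0.529]
```

```bash
T='import sys
from h import *
s=sensors.get_obs();q=s["ee_rot"];print("Tz",s["ft_torque"].round(3),"A",np.rad2deg(np.arctan2(q[1]**2-q[0]**2,2*q[0]*q[1])).round(2),"j6",s["qpos"][5].round(3))'; echo "$T">st.py
python3 -m inch '[{"claw":20,"slide":[0,0,-0.1],"rotation":[0,0,-0.15]},{"claw":20,"slide":[0,0,-0.2],"rotation":[0,0,-0.3]},{"claw":20,"slide":[0,0,-0.3],"rotation":[0,0,-0.45]},{"claw":20,"slide":[0,0,-0.4],"rotation":[0,0,-0.6]},{"claw":20,"slide":[0,0,-0.5],"rotation":[0,0,-0.75]},{"claw":20,"slide":[0,0,-0.5],"rotation":[0,0,-0.75]}]'; python3 st.py
python3 -m inch '[{"claw":20,"slide":[0,0,-0.1],"rotation":[0,0,-0.1]},{"claw":20,"slide":[0,0,-0.1],"rotation":[0,0,-0.1]}]'; python3 st.py
python3 -m inch '[{"claw":20,"slide":[0,0,-0.1],"rotation":[0,0,-0.1]},{"claw":20,"slide":[0,0,-0.1],"rotation":[0,0,-0.1]}]'; python3 st.py
python3 -m inch '[{"claw":20,"slide":[0,0,-0.1],"rotation":[0,0,-0.1]},{"claw":20,"slide":[0,0,-0.1],"rotation":[0,0,-0.1]}]'; python3 st.py
```

```text
t: 12.25
tool_pos: [0.5262, -0.2231, 0.1401]
ee_rot: [0.373, 0.928, 0.0, 0.0]
force: [1.9, 0.7, 6.8]
finger_gap: 0.418
grip_force: 59.6
Tz [ 0.26  -0.26  -0.026] A 46.17 j6 0.221
t: 12.5
tool_pos: [0.5263, -0.2231, 0.14]
ee_rot: [0.419, 0.908, 0.0, 0.0]
force: [0.4, 2.4, 6.3]
finger_gap: 0.42
grip_force: 59.7
Tz [ 0.404 -0.233 -0.047] A 40.48 j6 0.32
t: 12.75
tool_pos: [0.5263, -0.2231, 0.1399]
ee_rot: [0.464, 0.886, 0.0, 0.0]
force: [1.5, 1.7, 6.4]
finger_gap: 0.416
grip_force: 59.7
Tz [ 0.353 -0.214 -0.029] A 34.75 j6 0.42
t: 13.0
tool_pos: [0.5263, -0.2231, 0.1398]
ee_rot: [0.507, 0.862, 0.0, 0.0]
force: [1.5, 1.7, 7.0]
finger_gap: 0.416
grip_force: 59.7
Tz [ 0.406 -0.247 -0.07 ] A 29.02 j6 0.52
```

```bash

python3 -m inch '[{"claw":20,"slide":[0,0,-0.1],"rotation":[0,0,-0.1]},{"claw":20,"slide":[0,0,-0.1],"rotation":[0,0,-0.1]}]' |grep force; python3 st.py
python3 -m inch '[{"claw":20,"slide":[0,0,-0.1],"rotation":[0,0,-0.1]},{"claw":20,"slide":[0,0,-0.1],"rotation":[0,0,-0.1]}]' |grep force; python3 st.py
python3 -m inch '[{"claw":20,"slide":[0,0,-0.1],"rotation":[0,0,-0.1]},{"claw":20,"slide":[0,0,-0.1],"rotation":[0,0,-0.1]}]'|grep force; python3 st.py
python3 -m inch '[{"claw":20,"slide":[0,0,-0.1],"rotation":[0,0,-0.1]},{"claw":20,"slide":[0,0,-0.1],"rotation":[0,0,-0.1]}]'|grep force; python3 st.py
```

```text
force: [0.6, 2.7, 8.2]
grip_force: 59.8
Tz [ 0.351 -0.238  0.   ] A 23.3 j6 0.62
force: [0.9, 2.2, 8.2]
grip_force: 59.8
Tz [ 0.399 -0.286 -0.046] A 17.57 j6 0.72
force: [1.4, 1.9, 8.9]
grip_force: 59.8
Tz [ 0.44  -0.242 -0.104] A 11.84 j6 0.82
force: [2.3, 2.5, 8.9]
grip_force: 59.9
Tz [ 0.364 -0.233 -0.053] A 6.11 j6 0.92
```

```bash

python3 -m inch '[{"claw":20,"slide":[0,0,-0.1],"rotation":[0,0,-0.1]},{"claw":20,"slide":[0,0,-0.1],"rotation":[0,0,-0.1]}]' |grep force; python3 st.py
python3 -m inch '[{"claw":20,"slide":[0,0,-0.1],"rotation":[0,0,-0.1]},{"claw":20,"slide":[0,0,-0.1],"rotation":[0,0,-0.1]}]' |grep force; python3 st.py
python3 -m inch '[{"claw":20,"slide":[0,0,0],"rotation":[0,0,-0.1]},{"claw":20,"slide":[0,0,0],"rotation":[0,0,-0.1]}]'|grep force; python3 st.py
python3 -m inch '[{"claw":20,"slide":[0,0,0],"rotation":[0,0,-0.1]},{"claw":20,"slide":[0,0,0],"rotation":[0,0,-0.1]}]'|grep force; python3 st.py
```

```text
force: [1.1, 1.3, 7.6]
grip_force: 59.9
Tz [ 0.391 -0.244 -0.039] A 0.38 j6 1.02
force: [2.2, 2.2, 10.0]
grip_force: 59.9
Tz [ 0.45  -0.229 -0.059] A -5.35 j6 1.12
force: [2.0, 1.1, 8.4]
grip_force: 59.9
Tz [ 0.335 -0.267 -0.08 ] A -11.08 j6 1.22
force: [1.9, 2.5, 7.2]
grip_force: 59.8
Tz [ 0.293 -0.321 -0.093] A -16.81 j6 1.32
```

```bash

for i in 1; do python3 -m inch '[{"claw":20,"slide":[0,0,0],"rotation":[0,0,-0.1]},{"claw":20,"slide":[0,0,0],"rotation":[0,0,-0.1]}]' |grep force; python3 st.py; done
python3 -m inch '[{"claw":20,"slide":[0,0,-0.1],"rotation":[0,0,-0.1]},{"claw":20,"slide":[0,0,-0.1],"rotation":[0,0,-0.1]}]' |grep force; python3 st.py
python3 -m inch '[{"claw":20,"slide":[0,0,-0.1],"rotation":[0,0,-0.1]},{"claw":20,"slide":[0,0,-0.1],"rotation":[0,0,-0.1]}]'|grep force; python3 st.py
python3 -c "
from h import *
im=grab('scene','s4.png');X=cloud(im)
a=cv2.imread('pics/s4.png')[165:245,235:325]
cv2.imwrite('pics/c4.png',cv2.resize(a,None,fx=6,fy=6,interpolation=2))"
```

```text
force: [-0.7, 1.1, 8.3]
grip_force: 59.9
Tz [ 0.241 -0.022  0.162] A -22.53 j6 1.42
force: [-3.7, -0.3, 10.8]
grip_force: 60.0
Tz [-0.051  0.556  1.243] A -28.2 j6 1.519
force: [-2.1, 0.6, 9.8]
grip_force: 60.3
Tz [0.164 0.434 0.775] A -33.95 j6 1.62
```

View pics/c4.png

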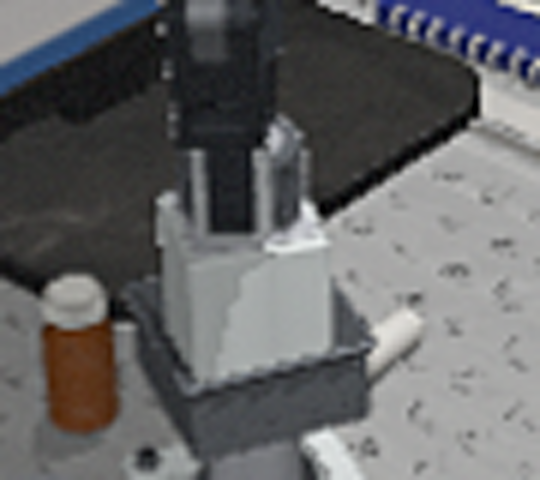

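The torque rose from about 0 to 1.24 N m between A=-22.5° and -28°, then the grip slipped, so the cap is bottomed out. The picture shows the cell upright in the pocket (crop (245,300)) with the gripper still on the cap. I'll unwind in small steps while tracking the cell's yaw from its front face.

```bash
cat >> st.py <<'E'
if len(sys.argv)>1:
    a=np.deg2rad(79.4);e=np.array([np.cos(a),np.sin(a)]);f=np.array([np.sin(a),-np.cos(a)])
    E=[];F=[]
    for i in range(4):
        X=cloud(grab('scene'))[165:260,240:310].reshape(-1,3)
        m=(X[:,2]>.086)&(X[:,2]<.113)
        P=X[m][:,:2]-[.526,-.223];E.append(P@e*1000);F.append(P@f*1000)
    E=np.hstack(E);F=np.hstack(F)
    def fit(x,y,c):
        m=(abs(x)<18)&(abs(y-c)<5)
        for _ in range(8):
            k=np.polyfit(x[m],y[m],1);r=y-np.polyval(k,x);m=(abs(x)<18)&(abs(r)<2)
        return np.rad2deg(np.arctan(k[0])).round(2),k[1].round(2),m.sum()
    print('front',fit(E,F,-22),'side',fit(F,E,22))
E
python3 st.py y
python3 -m inch '[{"claw":20,"slide":[0,0,0],"rotation":[0,0,0.035]},{"claw":20,"slide":[0,0,0],"rotation":[0,0,0.035]}]' |grep force; python3 st.py
python3 -m inch '[{"claw":20,"slide":[0,0,0],"rotation":[0,0,0.035]},{"claw":20,"slide":[0,0,0],"rotation":[0,0,0.035]}]' |grep force; python3 st.py
python3 -m inch '[{"claw":20,"slide":[0,0,0],"rotation":[0,0,0.035]},{"claw":20,"slide":[0,0,0],"rotation":[0,0,0.035]}]' |grep force; python3 st.py y
```

```text
Tz [0.124 0.461 0.765] A -33.89 j6 1.618
front (np.float64(4.42), np.float64(-22.68), np.int64(883)) side (np.float64(-4.44), np.float64(21.72), np.int64(192))
force: [-2.9, 1.2, 9.9]
grip_force: 60.3
Tz [0.124 0.389 0.332] A -31.87 j6 1.583
force: [-2.7, 0.6, 10.1]
grip_force: 60.3
Tz [0.142 0.43  0.029] A -29.88 j6 1.548
force: [-2.6, 1.2, 10.2]
grip_force: 60.3
Tz [0.153 0.45  0.051] A -27.88 j6 1.513
front (np.float64(3.92), np.float64(-22.54), np.int64(877)) side (np.float64(-3.35), np.float64(21.64), np.int64(213))
```

Zero torque is at A≈-30.2°, with the cell turned -4.4° in its pocket slack. The target is therefore A − (cell yaw) ≈ 64.2°.

```bash

python3 -m inch '[{"claw":20,"slide":[0,0,0.1],"rotation":[0,0,0.15]},{"claw":20,"slide":[0,0,0.2],"rotation":[0,0,0.3]},{"claw":20,"slide":[0,0,0.3],"rotation":[0,0,0.45]},{"claw":20,"slide":[0,0,0.4],"rotation":[0,0,0.6]},{"claw":20,"slide":[0,0,0.5],"rotation":[0,0,0.75]},{"claw":20,"slide":[0,0,0.6],"rotation":[0,0,0.9]},{"claw":20,"slide":[0,0,0.7],"rotation":[0,0,1.05]},{"claw":20,"slide":[0,0,0.7],"rotation":[0,0,1.05]}]' ; python3 st.py y
python3 -m inch '[{"claw":20,"slide":[0,0,0.1],"rotation":[0,0,0.15]},{"claw":20,"slide":[0,0,0.2],"rotation":[0,0,0.3]},{"claw":20,"slide":[0,0,0.3],"rotation":[0,0,0.45]},{"claw":20,"slide":[0,0,0.3],"rotation":[0,0,0.45]}]' ; python3 st.py y
```

```text
t: 17.95
tool_pos: [0.5257, -0.2232, 0.1398]
ee_rot: [0.482, 0.876, -0.0, -0.0]
force: [-3.3, -0.3, 11.0]
finger_gap: 0.42
grip_force: 60.3
Tz [0.083 0.771 0.126] A 32.38 j6 0.462
front (np.float64(2.98), np.float64(-22.64), np.int64(891)) side (np.float64(-3.36), np.float64(21.63), np.int64(211))
t: 18.65
tool_pos: [0.5256, -0.2233, 0.1401]
ee_rot: [0.274, 0.962, -0.0, -0.0]
force: [-4.5, -0.4, 10.3]
finger_gap: 0.416
grip_force: 60.4
Tz [-0.034  0.913  0.027] A 58.16 j6 0.012
front (np.float64(3.41), np.float64(-22.43), np.int64(888)) side (np.float64(-3.11), np.float64(21.64), np.int64(220))
```

```bash

python3 -m inch '[{"claw":20,"slide":[0,0,0],"rotation":[0,0,0.047]},{"claw":20,"slide":[0,0,0],"rotation":[0,0,0.047]},{"claw":20,"slide":[0,0,0],"rotation":[0,0,0.047]},{"claw":20,"slide":[0,0,0],"rotation":[0,0,0.047]}]' ; python3 st.py y; python3 -c "
from h import *
im=grab('scene','s5.png');X=cloud(im)[165:260,240:310].reshape(-1,3)
m=(X[:,2]>.11)&(X[:,2]<.1195)&(np.hypot(X[:,0]-.526,X[:,1]+.223)<.03)
print(np.histogram(X[m][:,2],np.arange(.11,.1205,.001)))"
```

```text
t: 19.35
tool_pos: [0.5256, -0.2233, 0.1401]
ee_rot: [0.253, 0.968, -0.0, -0.0]
force: [-4.3, 0.3, 11.4]
finger_gap: 0.423
grip_force: 60.4
Tz [-0.022  0.892  0.03 ] A 60.72 j6 -0.033
front (np.float64(3.45), np.float64(-22.54), np.int64(880)) side (np.float64(-3.05), np.float64(21.61), np.int64(214))
(array([15, 12, 11, 12, 22, 38, 40, 34, 11,  0]), array([0.11 , 0.111, 0.112, 0.113, 0.114, 0.115, 0.116, 0.117, 0.118,
       0.119, 0.12 ]))
```

View pics/s5.png

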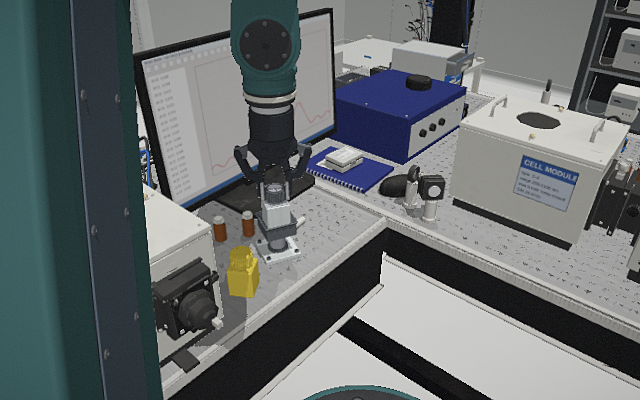

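The cell at (276,215) stands in the nest with its top at about 0.116, the cap at (272,193) is still gripped, and the bystanders are undisturbed. I'm handing in.

```bash
python3 -c "
from rig import manip
print(manip.hand_in())"
```

```text
the job is handed in; nothing more can be done
None
```

The cell is standing fully home in the pocket. Its cap was screwed down to the hard stop, then backed off about 90° (measured to within roughly 2°) and is still gripped there; the job is handed in at about 20 s of the 67 s allowed.

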